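# Find the stiff push switch on the test jig

### The arm

A 6-joint arm with a two-finger parallel gripper is mounted at the origin on the work surface. World frame = base frame: x ahead of the robot, y to its left, z up, the work surface at z = 0. Lengths are in mm, angles in rad, forces in N, time in s.
With the tool pointing down it reaches from about 400 to 925 mm from the base axis. Payload 12.5 kg.
Tool frame: the origin (TCP) lies at the very end of the fingers, on their centre line; the grasp point (between the pads) lies 19 mm behind it; z points along the fingers, y is the direction in which the jaws open and shut (so a half turn about z gives the same grasp; the last joint's range is limited). The gripper opens to 95 mm and grips with 3 to 60 N. Pads are 20 mm wide; open, the fingers measure 119 mm over their backs; the gripper's body (75 mm by 180 mm) begins 59 mm behind the grasp point.
Start: joints at [1.028, 0.491, 1.559, -0, 1.092, -0.106], TCP at [264.388, 566.344, 214.661] pointing down, gripper open.
Joint ranges: [-3.1, 3.1], [-0.84, 2.19], [0.05, 2.79], [-1.13, 4.28], [0.06, 2.93], [-2.69, 2.69]. Speed limits (rad/s): [2.22, 2.22, 2.79, 3.14, 3.14, 3.14].

### API

Orientations are given as a rotation vector (axis times angle).
In Python, from bench import * gives the robot as it stands. Calls block until the motion is done:
- reach(position, orientation): joint-space move of the TCP to a pose.
- move_linear(position, frame=None, speed=150): straight line of the TCP; frame=None keeps the orientation; speed is the mean speed in mm/s.
- move_joints(angles): joint-space move.
- gripper_to(opening): opening from 0.0 (shut) to 1.0 (fully open); the grip force is fixed at half the most; returns when the fingers have stopped.
- hold(seconds).
- solve_ik(position, orientation): joint angles nearest the present ones, or None.
- read_state(): the state.
- get_image(name): name is "side" or "top" or "wrist"; returns a dict with "frame" (480x640x3 uint8, red, green, blue), "depth" (480x640 float32, mm along the optical axis (not along the pixel's ray), 0 where there is no reading), "fx", "fy", "cx", "cy" (pixels), "k1" (the pictures are not rectified: a ray, as slopes to the right and down, at radius r is drawn at 1 + k1 r^2 times it, then the intrinsics apply), "camera_from_world" (4x4, takes a point from world to camera coordinates); the wrist camera has in their place "T_tool_cam" (4x4, takes a point from camera to tool coordinates, whose origin is the TCP and whose axes are the flange's). Camera axes: x right, y down, z forward; pixel columns grow to the right and rows downward; lengths in mm; the calibration is good to about 2 mm. A picture is of the moment at which its call begins: read the wrist's pose just before it.
A pose or a line that the arm cannot do raises Unreachable and nothing moves.
- sign_off(): hands the job in, once; it reports no verdict.
The state is a dict: "clock": time; "joint_positions": joint angles; "qd": joint speeds; "joint_efforts": joint torques, N m; "position": TCP position; "tool_rot": TCP orientation; "force": force on the tool from outside, world axes, zero at the start; "ft_torque": the same for the moment, N m; "width": opening from 0.0 (shut) to 1.0 (fully open).
Only numpy, scipy, OpenCV 4.12 (cv2) and the standard library are available. Lean on these libraries where they do the work, as an engineer would, in place of code of your own. Each camera call takes 0.05 s, during which the arm holds its last target.

### The job

Test the three push switches standing in the jig: press each cap gently until it clicks and stays down, never pushing on a cap with more than 20 N. Two of them click at about 5 N and one needs about twice that; when all three are down, take the stiff one out of the jig and stand it upright in the black reject tray, leave the two good ones in their sockets with their caps down, and do not disturb anything else on the bench.

Things in the scene. Friction and masses are not known exactly. Their poses are not given: they have to be found in the camera images.
- jig: aluminium test plate 90 x 240 x 14 mm, fixed to the bench; origin at the centre of its underside, y along its length, x across. Three square sockets 36 mm wide and 8 mm deep (socket floor 6 mm above the bench) in a row along y at -75, 0 and +75 mm, each holding one switch
- tray: black square reject tray, open on top, fixed to the bench; 120 x 120 mm outside, walls 4 mm thick and 22 mm high, floor 4 mm thick; origin at the centre of its underside
- grip_a (a point): point on the centre line of push switch a, 36 mm above its underside (half-way up). The switch is a loose, upright square block 34 x 34 x 60 mm (dark lower half, grey middle, dark steel top rim), about 0.1 kg, standing 8 mm deep in a socket of the jig, its sides parallel to the jig's; a round pale cap sticks out of its top. Axes: z up, x and y square to its sides
- top_a (a point): centre of the top face of the cap of switch a: a round pale button 24 mm across. Up, it stands 13 mm proud of the 60 mm block (73 mm above the switch's underside); clicked, 5 mm proud. This point moves with the cap
- cap_a (a joint): travel of the cap of switch a in m: 0 = up, 0.008 = fully down and latched. The resistance rises from about 80% of its peak at first touch to its peak at about 1 mm, then falls away to nothing at 5.5 mm, where the cap snaps by itself the rest of the way down (the click) and stays down without being held. Two of the three switches click at a peak of about 5 N, the other one at about 11 N; the three look alike and only the push tells them apart
- grip_b (a point): point on the centre line of push switch b, 36 mm above its underside (half-way up). The switch is a loose, upright square block 34 x 34 x 60 mm (dark lower half, grey middle, dark steel top rim), about 0.1 kg, standing 8 mm deep in a socket of the jig, its sides parallel to the jig's; a round pale cap sticks out of its top. Axes: z up, x and y square to its sides
- top_b (a point): centre of the top face of the cap of switch b: a round pale button 24 mm across. Up, it stands 13 mm proud of the 60 mm block (73 mm above the switch's underside); clicked, 5 mm proud. This point moves with the cap
- cap_b (a joint): travel of the cap of switch b in m: 0 = up, 0.008 = fully down and latched. The resistance rises from about 80% of its peak at first touch to its peak at about 1 mm, then falls away to nothing at 5.5 mm, where the cap snaps by itself the rest of the way down (the click) and stays down without being held. Two of the three switches click at a peak of about 5 N, the other one at about 11 N; the three look alike and only the push tells them apart
- grip_c (a point): point on the centre line of push switch c, 36 mm above its underside (half-way up). The switch is a loose, upright square block 34 x 34 x 60 mm (dark lower half, grey middle, dark steel top rim), about 0.1 kg, standing 8 mm deep in a socket of the jig, its sides parallel to the jig's; a round pale cap sticks out of its top. Axes: z up, x and y square to its sides
- top_c (a point): centre of the top face of the cap of switch c: a round pale button 24 mm across. Up, it stands 13 mm proud of the 60 mm block (73 mm above the switch's underside); clicked, 5 mm proud. This point moves with the cap
- cap_c (a joint): travel of the cap of switch c in m: 0 = up, 0.008 = fully down and latched. The resistance rises from about 80% of its peak at first touch to its peak at about 1 mm, then falls away to nothing at 5.5 mm, where the cap snaps by itself the rest of the way down (the click) and stays down without being held. Two of the three switches click at a peak of about 5 N, the other one at about 11 N; the three look alike and only the push tells them apart
- screwdriver: screwdriver 170 mm long lying along the jig's +x side, bystander; origin at its underside
- collar: dark steel ring 34 mm across, 10 mm high, lying on the jig's -x side, bystander; origin at its underside
- dial: black dial knob 32 mm across, 20 mm high, on the jig's -x side, bystander; origin at its underside
- wrench: wrench 150 mm long lying at the back of the bench, bystander; origin at its underside
- spray_can: green can 54 mm across, 160 mm tall, at the back, bystander; origin at its underside
- cartridge: white sealant cartridge with a nozzle, 48 mm across, 230 mm tall, at the back, bystander; origin at its underside
- screw_jar: clear jar 60 mm across, 60 mm high, at the back, bystander; origin at its underside

How it is judged (in metres and radians):
On the way:
1. all three caps are clicked down and latched (travel over 6.5 mm) with all three switches in their sockets (value of joint each of cap_a, cap_b, cap_c above 0.0065 m and distance of each of grip_a, grip_b, grip_c from where it was at the start of the episode below 0.008 m), for 0.2 s.
At the end, for the whole second after the job is handed in: Stiff switch upright (within 0.15 rad), at rest on the tray floor; the two good ones upright in their sockets, within 8 mm of their start; all caps latched (over 6.5 mm). The judge knows the stiff one by a hidden mark of 0.1 mm, too small to measure (value of joint each of cap_a, cap_b, cap_c above 0.0065 m and angle between each of grip_a, grip_b, grip_c's own z axis and vertical below 0.15 rad and ((z of grip_a in the frame of switch_a above 0.03605 m and distance of each of grip_b, grip_c from where it was at the start of the episode below 0.008 m and x of grip_a in the frame of tray between -0.048 and 0.048 m and y of grip_a in the frame of tray between -0.048 and 0.048 m and z of grip_a in the frame of tray between 0.035 and 0.045 m and linear speed of switch_a below 0.02 m/s) or (z of grip_b in the frame of switch_b above 0.03605 m and distance of each of grip_a, grip_c from where it was at the start of the episode below 0.008 m and x of grip_b in the frame of tray between -0.048 and 0.048 m and y of grip_b in the frame of tray between -0.048 and 0.048 m and z of grip_b in the frame of tray between 0.035 and 0.045 m and linear speed of switch_b below 0.02 m/s) or (z of grip_c in the frame of switch_c above 0.03605 m and distance of each of grip_a, grip_b from where it was at the start of the episode below 0.008 m and x of grip_c in the frame of tray between -0.048 and 0.048 m and y of grip_c in the frame of tray between -0.048 and 0.048 m and z of grip_c in the frame of tray between 0.035 and 0.045 m and linear speed of switch_c below 0.02 m/s))); the robot touches nothing.
It fails at once if a cap is pushed with more than 20 N (contact force between anything else and cap_a above 20 N or contact force between anything else and cap_b above 20 N or contact force between anything else and cap_c above 20 N).
It fails at once if one of the bystanders is shifted by more than 30 mm (distance of any of screwdriver, collar, dial, wrench, spray_can, cartridge, screw_jar from where it was at the start of the episode above 0.03 m).
It also fails if it takes over 69 s, if anything falls off the work surface, if the arm or the gripper's body presses on something with over 40 N, if the wrist force passes 120 N, or if a joint passes its speed limit or range.

## Working session

There is one attempt and no reset: what is moved stays moved. The work goes in short steps, each a Python script; the robot and the scene stay as the last script left them, time stands still between calls to the robot, and variables do not carry over. Pictures are saved under pics/ and viewed, and the job is handed in when it is done.

```bash
ls; mkdir -p pics
python3 - <<'E'
from bench import *
import cv2,numpy as np
s=read_state();print(s)
for n in ["top","side"]:
    im=get_image(n);cv2.imwrite(f"pics/{n}0.png",im["frame"][:,:,::-1])
    print(n,{k:im[k] for k in im if k not in("frame","depth")})
    np.savez(f"{n}0.npz",**{k:im[k] for k in im})
E
```

```text
pics
{'clock': 0.0, 'joint_positions': array([ 1.02838746e+00,  4.91580099e-01,  1.55947030e+00,  1.16790284e-05,
        1.09170319e+00, -1.05625378e-01]), 'qd': array([-0.00049263,  0.00105505, -0.00136044,  0.0003528 ,  0.00094576,
        0.00116371]), 'joint_efforts': array([ 7.77386704e-04, -6.12656236e+01, -2.58178031e+01,  6.93257712e-02,
        4.82405524e-02, -9.72730368e-05]), 'position': array([264.25099346, 566.10794261, 214.04181282]), 'tool_rot': array([-6.80582939e-01, -3.06659817e+00,  1.72331060e-03]), 'force': array([0.22385339, 0.78167477, 0.32552522]), 'ft_torque': array([-0.03077111,  0.05122546, -0.01216074]), 'width': 1.004065030447128}
top {'fx': 556.5027997138741, 'fy': 556.5027997138741, 'cx': 319.8100347496641, 'cy': 238.32186688253813, 'k1': -0.16633636598836285, 'camera_from_world': array([[-2.79180850e-02, -9.99298606e-01,  2.49574855e-02,
         8.69221862e-02],
       [-9.98334570e-01,  2.66128213e-02, -5.11844113e-02,
         6.02766263e+02],
       [ 5.04843218e-02, -2.63448913e-02, -9.98377323e-01,
         1.09611078e+03],
       [ 0.00000000e+00,  0.00000000e+00,  0.00000000e+00,
         1.00000000e+00]])}
side {'fx': 564.1663231051846, 'fy': 564.1663231051846, 'cx': 320.14938944163845, 'cy': 240.05074542094368, 'k1': 0.013835367330352077, 'camera_from_world': array([[-8.65426364e-01, -5.00780220e-01, -1.60118552e-02,
         5.36930598e+02],
       [-3.69892747e-01,  6.60135548e-01, -6.53758682e-01,
         2.67644647e+02],
       [ 3.37959411e-01, -5.59857330e-01, -7.56533678e-01,
         6.95808026e+02],
       [ 0.00000000e+00,  0.00000000e+00,  0.00000000e+00,
         1.00000000e+00]])}
```

View pics/top0.png

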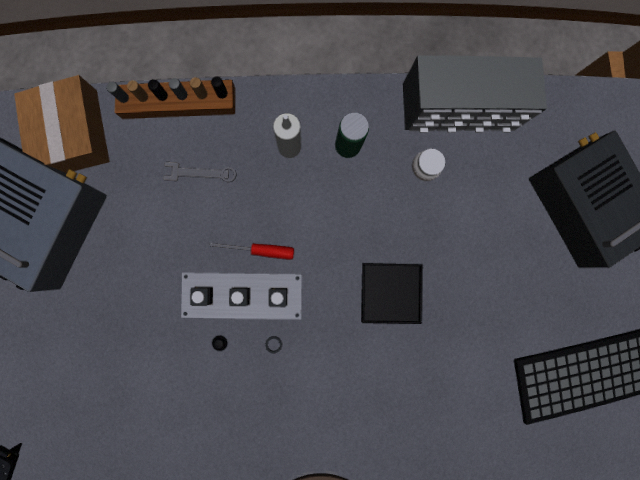

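View pics/side0.png

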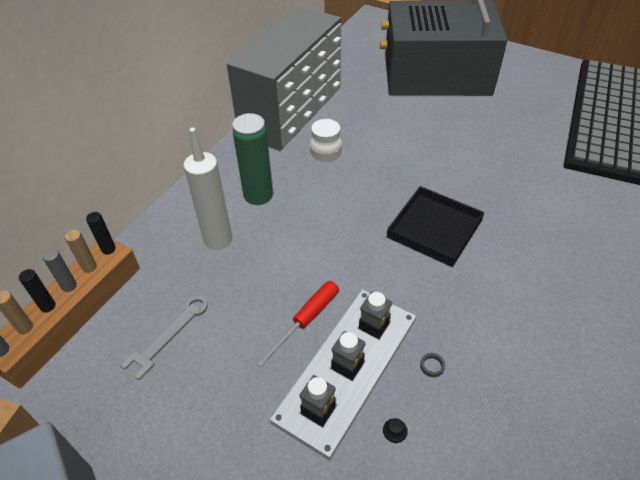

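The top view shows the jig at about (241,296), with caps at (200,297), (239,297) and (278,298). The tray is at (392,293), the dial at (220,343), the collar at (274,344) and the red screwdriver handle at (272,251). Next I'll measure these with ray casts.

```bash
cat > hlp.py <<'E'
import numpy as np,cv2
def intr(im):
    return np.array([[im["fx"],0,im["cx"]],[0,im["fy"],im["cy"]],[0,0,1]],float)
def rays(im,uv,Twc=None):
    d=np.array([float(im["k1"]),0,0,0,0]); uv=np.asarray(uv,float).reshape(-1,1,2)
    n=cv2.undistortPoints(uv,intr(im),d).reshape(-1,2)
    T=np.linalg.inv(im["camera_from_world"]) if Twc is None else Twc
    D=np.c_[n,np.ones(len(n))]@T[:3,:3].T
    return T[:3,3],D
def onplane(im,uv,z,Twc=None):
    o,D=rays(im,uv,Twc); return o+D*((z-o[2])/D[:,2])[:,None]
def triang(o1,d1,o2,d2):
    A=np.c_[d1,-d2];s=np.linalg.lstsq(A,o2-o1,rcond=None)[0]
    a=o1+s[0]*d1;b=o2+s[1]*d2; return (a+b)/2,np.linalg.norm(a-b)
def blobs(mask,amin,amax):
    out=[]
    n,l,st,c=cv2.connectedComponentsWithStats(mask.astype(np.uint8))
    for i in range(1,n):
        if amin<=st[i,4]<=amax: out.append((c[i],st[i],l==i))
    return out
E
python3 - <<'E'
from hlp import *
t=np.load("top0.npz");s=np.load("side0.npz")
def capsof(im,box,th):
    f=im["frame"];m=(f.min(2)>th)
    b=np.zeros_like(m);b[box[1]:box[3],box[0]:box[2]]=1
    r=blobs(m&b,25,600);return r
ct=capsof(t,(185,280,300,310),190);cs=capsof(s,(290,280,400,410),190)
for r in (ct,cs):
    for c,st,_ in r:print(c.round(1),st)
ct=sorted(ct,key=lambda r:-r[0][0]); cs=sorted(cs,key=lambda r:r[0][1])
for a,b in zip(ct,cs):
    p=onplane(t,a[0],79)[0];q=onplane(s,b[0],79)[0]
    o1,d1=rays(t,a[0]);o2,d2=rays(s,b[0]);print(p.round(1),q.round(1),[np.round(x,1) for x in triang(o1,d1[0],o2,d2[0])])
# jig
f=t["frame"].astype(int);g=f.mean(2)
print("jig gray",g[275,240],g[310,210],"bench",g[330,330],"tray",g[266,390],g[290,390])
m=np.zeros(g.shape,bool);m[262:330,170:315]=1
mm=((g>110)&m).astype(np.uint8);mm=cv2.morphologyEx(mm,cv2.MORPH_CLOSE,np.ones((5,5)))
cn=max(cv2.findContours(mm,0,2)[0],key=cv2.contourArea);r=cv2.minAreaRect(cn);bx=cv2.boxPoints(r)
w=onplane(t,bx,14);print("jig",r,w.round(1),w.mean(0).round(1),np.linalg.norm(np.diff(w,axis=0),axis=1))
m=np.zeros(g.shape,bool);m[250:335,350:435]=1
mm=((g<45)&m).astype(np.uint8);mm=cv2.morphologyEx(mm,cv2.MORPH_CLOSE,np.ones((7,7)))
cn=max(cv2.findContours(mm,0,2)[0],key=cv2.contourArea);r=cv2.minAreaRect(cn);bx=cv2.boxPoints(r)
w=onplane(t,bx,22);print("tray",r,w.round(1),w.mean(0).round(1),np.linalg.norm(np.diff(w,axis=0),axis=1))
for n,uv,z in [("dial",(220,343),20),("collar",(274,344),10),("sd handle",(272,251),20),("sd tip",(212,244),5),("sd end",(294,254),15)]:print(n,onplane(t,uv,z).round(0))
E
```

```text
[376.5 298.5] [369 292  16  14 185]
jig gray 130.66666666666666 134.0 bench 84.0 tray 29.333333333333332 29.0
jig ((240.9904327392578, 295.64166259765625), (119.71802520751953, 44.89052963256836), 0.8550974130630493) [[452.1 266.2  14. ]
 [541.9 262.7  14. ]
 [532.2  22.7  14. ]
 [442.9  26.5  14. ]] [492.3 144.5  14. ] [ 89.86737542 240.11828013  89.39535658]
tray ((391.37005615234375, 293.25714111328125), (60.354225158691406, 60.142723083496094), 1.1017061471939087) [[ 432.5  -92.4   22. ]
 [ 551.7  -98.2   22. ]
 [ 545.8 -219.6   22. ]
 [ 425.7 -213.5   22. ]] [ 488.9 -155.9   22. ] [119.3396062  121.50233365 120.23764782]
dial [[400. 188.  20.]]
collar [[394.  81.  10.]]
sd handle [[580.  79.  20.]]
sd tip [[597. 201.   5.]]
sd end [[573.  36.  15.]]
```

Jig is 89.9 x 240 and tray 119–121, both as stated. Caps need a lower threshold.

Run:
```python
from hlp import *
t=np.load("top0.npz");s=np.load("side0.npz")
for im,box,n in ((t,(180,270,305,322),"t"),(s,(270,280,420,450),"s")):
    c=im["frame"][box[1]:box[3],box[0]:box[2],::-1];cv2.imwrite(f"pics/crop_{n}.png",cv2.resize(c,None,fx=4,fy=4,interpolation=cv2.INTER_NEAREST)[:600])
f=t["frame"].min(2);print(f[285:308:2,190:212:2])
f=s["frame"].min(2);print(f[376:400:2,306:330:2])
```

```text
[[126 127 126 123 124 125 123 122 128 126 123]
 [119  92  57  34  34  34  33  37  34  34  31]
 [ 89  40  39  41  37  37  37  42  40  16   2]
 [ 82  37  60 135 134  89  39  39  36  19   5]
 [ 86  82 168 168 166 169 108  38  40  18   3]
 [ 66 139 169 168 167 166 162  46  38  13   4]
 [ 67 169 168 165 168 167 168  57  40  15   2]
 [ 68 131 168 165 167 165 161  46  38  18   3]
 [ 68  54 167 169 166 168  78  41  34  16   8]
 [ 72  42  50  78  69  51  41  42  40  16   8]
 [123  50  51  52  51  51  51  53  63 116 119]
 [132 133 133 133 128 133 131 133 132 133 134]]
[[200 199 194 105  85 138 189 200 199 198 204 200]
 [200 199 158 154 217 233 234 229 218 202 201 200]
 [198 187 189 235 235 234 233 234 234 219 194 199]
 [193 153 234 234 234 233 234 234 233 234 135 161]
 [124 198 233 233 233 234 234 233 234 234 203  86]
 [ 84 216 234 233 233 234 234 233 235 234 216  84]
 [ 83 186 234 233 233 234 232 234 233 233 183  86]
 [ 84 135 230 233 233 234 234 234 234 231 110  85]
 [ 83  97 146 230 234 233 233 234 228 146 109  86]
 [ 83  92 107 125 182 220 217 189 129 116 100  90]
 [ 83  87 101 112 118 120 122 123 121 111  91  84]
 [ 82  85  82 103 113 119 121 116 108  87  85  76]]
```

View pics/crop_t.png

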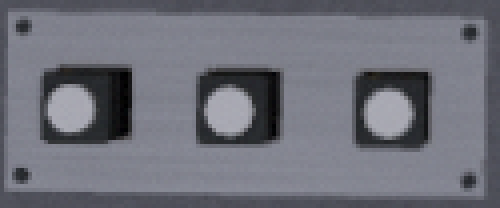

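View pics/crop_s.png

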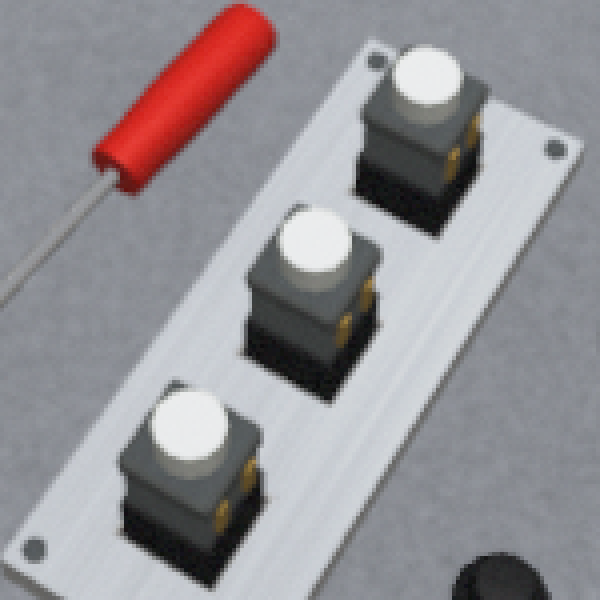

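Run:
```python
from hlp import *
t=np.load("top0.npz");s=np.load("side0.npz")
def capsof(im,box,th,sg):
    f=im["frame"];m=(f.min(2)>th)
    b=np.zeros_like(m);b[box[1]:box[3],box[0]:box[2]]=1
    return blobs(m&b,*sg)
ct=capsof(t,(185,280,300,310),150,(80,400));cs=capsof(s,(290,280,400,410),213,(80,600))
ct=sorted(ct,key=lambda r:-r[0][0]); cs=sorted(cs,key=lambda r:r[0][1])
for a,b in zip(ct,cs):
    p=onplane(t,a[0],79)[0];q=onplane(s,b[0],79)[0]
    o1,d1=rays(t,a[0]);o2,d2=rays(s,b[0]);print(a[0].round(1),a[1][2:],b[0].round(1),b[1][2:],p.round(1),q.round(1),[np.round(x,1) for x in triang(o1,d1[0],o2,d2[0])])
```

```text
[276.6 297.8] [11 11 96] [376.5 298.5] [ 16  14 170] [489.8  69.5  79. ] [491.5  68.1  79. ] [array([490.4,  69.5,  81.6]), np.float64(1.0)]
[236.8 297.4] [11 11 95] [348.5 339.4] [ 17  16 207] [492.6 144.1  79. ] [494.5 142.7  79. ] [array([493.2, 144. ,  81.9]), np.float64(1.1)]
[197.1 296.8] [11 11 96] [317.1 385.6] [ 19  17 240] [495.4 219.2  79. ] [497.3 217.7  79. ] [array([496. , 218.8,  82.1]), np.float64(1.0)]
```

All three caps are found and agree across both views, with spacing about 74.7 mm and heights within 3 mm. I'll move above the middle switch, close the fingers and check with the wrist camera.

```bash
cat >> hlp.py <<'E'
from scipy.spatial.transform import Rotation as Ro
CAPS=np.array([[491,69],[493.6,143.6],[496.2,218.6]],float)
YAW=-2.15
def down(phi):  # tool down, jaw (tool y) at phi deg
    a=np.deg2rad((90+phi)/2); return np.pi*np.array([np.cos(a),np.sin(a),0])
E
python3 - <<'E'
from bench import *
from hlp import *
best=[]
for phi in (YAW,YAW+180):
    print(phi,solve_ik([493.6,143.6,200],down(phi)))
q1=solve_ik([493.6,143.6,200],down(YAW));q2=solve_ik([493.6,143.6,200],down(YAW+180))
phi=YAW if q2 is None or (q1 is not None and abs(q1[5])<abs(q2[5])) else YAW+180
print(phi)
reach([493.6,143.6,200],down(phi)); gripper_to(0.0)
s=read_state();im=get_image("wrist")
print(s["clock"],s["position"],s["tool_rot"],s["force"],s["width"])
cv2.imwrite("pics/w1.png",im["frame"][:,:,::-1]);np.savez("w1.npz",pos=s["position"],rot=s["tool_rot"],**im)
print(im["T_tool_cam"],im["fx"],im["k1"])
f=[read_state()["force"] for _ in range(3)];print(f)
E
```

```text
-2.15 [ 1.54561505e-01  3.51484914e-01  1.84538639e+00 -4.44089210e-16
  9.44721353e-01  1.92086084e-01]
177.85 None
-2.15
3.3667 [493.5944009  143.61207741 199.99949993] [-2.26268396e+00 -2.17940752e+00  2.41464296e-05] [0.11885449 0.03910595 0.96606176] 0.00655692071477145
[[ 1.19832759e-03 -9.70982395e-01 -2.39147971e-01  6.61813179e+01]
 [ 9.99999270e-01  1.20094217e-03  1.34782681e-04  1.01897869e-01]
 [ 1.56331273e-04 -2.39147958e-01  9.70983125e-01 -1.69070283e+02]
 [ 0.00000000e+00  0.00000000e+00  0.00000000e+00  1.00000000e+00]] 344.0392761051325 -0.009756367236251944
[array([-0.65416076,  1.22455705,  0.43903662]), array([-0.65416076,  1.22455705,  0.43903662]), array([-0.65416076,  1.22455705,  0.43903662])]
```

View pics/w1.png

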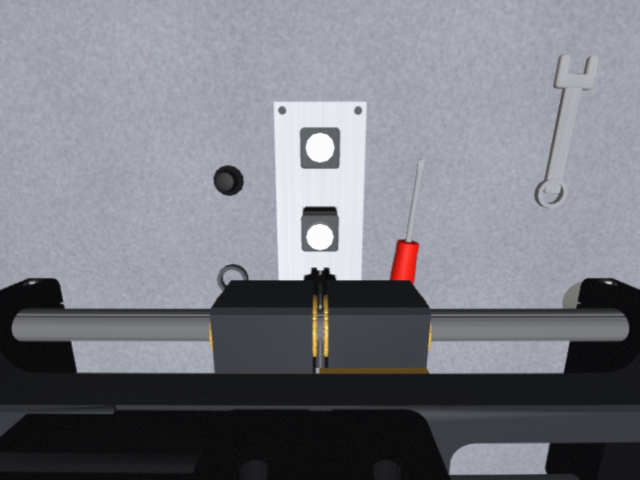

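The wrist view shows two caps at (320,148) and (320,237), the dial at (229,180), the collar at (233,277), and the closed fingers at (320,290).

Run:
```python
from hlp import *
w=np.load("w1.npz")
T=np.eye(4);T[:3,:3]=Ro.from_rotvec(w["rot"]).as_matrix();T[:3,3]=w["pos"];Twc=T@w["T_tool_cam"]
m=w["frame"].min(2)>243
b=np.zeros_like(m);b[120:260,295:345]=1
for c,st,mk in blobs(m&b,200,1500):
    print(c.round(1),st[2:],onplane(w,c,79,Twc).round(1), np.median(w["depth"][mk]))
    d=np.median(w["depth"][mk]);o,D=rays(w,c,Twc);print((o+D*d).round(1))
```

```text
[319.5 147.1] [ 26  28 576] [[496.1 218.3  79. ]] 280.60242
[[496.1 218.3  78. ]]
[319.4 236.6] [ 26  25 482] [[493.3 143.7  79. ]] 298.43933
[[493.3 143.5  78. ]]
```

Measurements agree to within 0.5 mm. I'll press b gently first, with force-guarded steps.

```bash
cat > press.py <<'E'
from bench import *
from hlp import *
def fz(n=3):
    v=[]
    for _ in range(n): hold(0.01); v.append(read_state()["force"][2])
    return float(np.mean(v))
def press(i,z0=87.0):
    x,y=CAPS[i]
    move_linear([x,y,z0],speed=100); hold(0.15)
    t0=fz(8); z=z0; zc=None; log=[]; pk=0; res="none"
    while z>69.5:
        z-=0.5
        move_linear([x,y,z],speed=12)
        f=fz()-t0; za=read_state()["position"][2]; log.append((round(za,2),round(f,1))); pk=max(pk,f)
        if f>15: res="ABORT"; break
        if zc is None and f>2.8: zc=za+0.25
        if zc is not None:
            tr=zc-za
            if tr>=5.2 and f<1.2: res="clicked"; break
            if tr>=6.3: res="maxtravel"; break
    move_linear([x,y,95],speed=100)
    print("cap",i,"peak",round(pk,1),"contact",zc,res,"tare",round(t0,2),"clock",read_state()["clock"]); print(log)
E
python3 -c "
from press import *
press(1)"
```

```text
cap 1 peak 4.9 contact 79.43363175082222 clicked tare 0.09 clock 12.425
[(np.float64(86.53), -0.3), (np.float64(85.97), -0.5), (np.float64(85.47), 0.4), (np.float64(84.97), -0.1), (np.float64(84.48), -0.2), (np.float64(83.98), -0.5), (np.float64(83.48), 0.3), (np.float64(82.98), 0.0), (np.float64(82.49), 0.2), (np.float64(81.99), -0.2), (np.float64(81.47), -0.3), (np.float64(80.98), -0.2), (np.float64(80.51), 0.3), (np.float64(79.97), -0.2), (np.float64(79.47), -0.1), (np.float64(79.18), 3.9), (np.float64(78.56), 4.9), (np.float64(78.02), 4.8), (np.float64(77.51), 4.7), (np.float64(76.97), 4.1), (np.float64(76.46), 3.7), (np.float64(75.94), 3.1), (np.float64(75.42), 2.5), (np.float64(74.92), 1.7), (np.float64(74.42), 0.4), (np.float64(73.91), -0.4)]
```

Switch b is a 5 N one. Now the other two, started lower to save time and pressed slightly deeper for margin.

```bash
sed -i 's/z0=87.0/z0=82.0/; s/tr>=5.2/tr>=5.8/; s/tr>=6.3/tr>=6.9/' press.py
python3 -c "
from press import *
for i in (2,0):
    x,y=CAPS[i]; move_linear([x,y,95],speed=150); press(i)
move_linear([493.6,100,200],speed=200)
s=read_state()
im=get_image('wrist');np.savez('w2.npz',pos=s['position'],rot=s['tool_rot'],**im);cv2.imwrite('pics/w2.png',im['frame'][:,:,::-1])
im=get_image('side');np.savez('side1.npz',**im);cv2.imwrite('pics/side1.png',cv2.resize(im['frame'][270:450,260:430,::-1],None,fx=3,fy=3))
"
```

```text
cap 2 peak 5.0 contact 79.46221578733008 clicked tare -0.06 clock 18.6167
[(np.float64(81.59), -0.0), (np.float64(80.96), -0.2), (np.float64(80.5), 0.0), (np.float64(79.97), -0.3), (np.float64(79.48), 0.2), (np.float64(79.21), 4.4), (np.float64(78.61), 4.6), (np.float64(78.03), 4.9), (np.float64(77.5), 5.0), (np.float64(76.95), 4.3), (np.float64(76.43), 4.1), (np.float64(75.93), 3.7), (np.float64(75.44), 1.9), (np.float64(74.91), 1.7), (np.float64(74.39), 0.5), (np.float64(73.88), -0.1), (np.float64(73.47), -0.1)]
cap 0 peak 11.2 contact 79.55768138459518 clicked tare 0.03 clock 25.3083
[(np.float64(81.61), -0.2), (np.float64(80.99), -0.4), (np.float64(80.47), 0.3), (np.float64(79.97), -0.2), (np.float64(79.47), 0.0), (np.float64(79.31), 4.9), (np.float64(79.07), 9.1), (np.float64(78.66), 10.5), (np.float64(78.19), 11.2), (np.float64(77.69), 10.8), (np.float64(77.11), 10.1), (np.float64(76.54), 8.6), (np.float64(75.96), 7.4), (np.float64(75.3), 5.4), (np.float64(74.58), 2.6), (np.float64(73.87), -0.2), (np.float64(73.43), -0.5)]
```

View pics/w2.png

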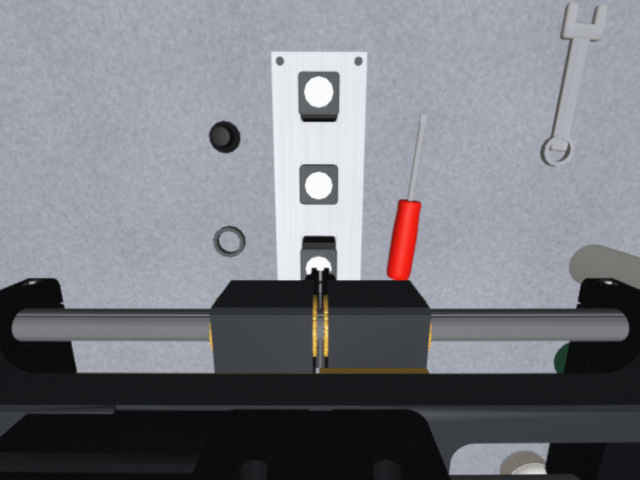

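View pics/side1.png

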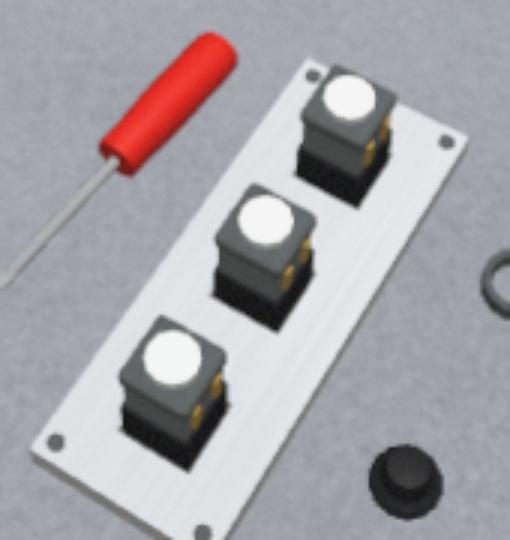

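All three caps sit at the same low height, and the stiff one is index 0 (y≈69) with an 11.2 N peak. I'll check the cap heights, then grasp it and lift.

Run:
```python
from bench import *
from hlp import *
w=np.load("w2.npz")
T=np.eye(4);T[:3,:3]=Ro.from_rotvec(w["rot"]).as_matrix();T[:3,3]=w["pos"];Twc=T@w["T_tool_cam"]
m=w["frame"].min(2)>243
b=np.zeros_like(m);b[60:280,300:340]=1
ok=[]
for c,st,mk in blobs(m&b,60,1500):
    d=np.median(w["depth"][mk]);o,D=rays(w,c,Twc);print(c.round(0),(o+D*d).round(1));ok.append((o+D*d)[0,2])
print(ok)
x,y=CAPS[0]
move_linear([x,y,150],speed=250); gripper_to(0.65)
move_linear([x,y,75],speed=200); move_linear([x,y,27],speed=100)
s=read_state();print(s["clock"],s["position"],s["force"],s["width"])
gripper_to(0.2)
s=read_state();print(s["clock"],s["force"],s["width"]*95)
move_linear([x,y,50],speed=60)
move_linear([x,y,110],speed=150)
s=read_state();print(s["clock"],s["force"],s["width"]*95)
im=get_image('side');cv2.imwrite('pics/side2.png',im['frame'][:,:,::-1])
```

```text
[318.  91.] [[496.  218.1  69.8]]
[318. 185.] [[493.1 143.3  69.9]]
[317. 264.] [[489.8  73.2  70.1]]
[np.float64(69.8434762613237), np.float64(69.89036028019495), np.float64(70.09515411530344)]
28.7667 [491.35175104  69.03459431  27.61238406] [0.15989433 0.06240834 0.07935364] 0.6486462072069002
29.3333 [-0.77738573 -0.02865142  4.0431317 ] 34.046178857907655
30.4167 [-0.78747106  0.56464219 -1.30909595] 33.80058735481082
```

View pics/side2.png

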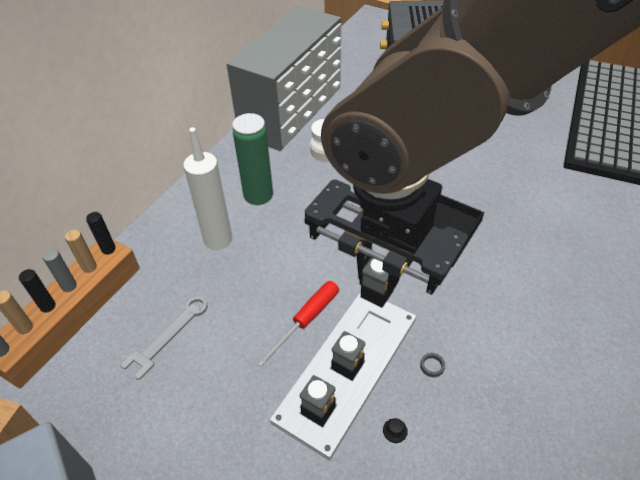

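Caps are at z≈70 (latched nominal 71). The side view shows the stiff switch upright in the jaws, its socket empty at (375,322) and the other two in place. Now placing it in the tray with a guarded descent.

Run:
```python
from bench import *
from hlp import *
from press import fz
x,y=488.9,-155.9
move_linear([x,y,110],speed=200); move_linear([x,y,40],speed=120); move_linear([x,y,28],speed=40); hold(0.2)
t0=fz(6); z=28
while z>22.5:
    z-=0.5; move_linear([x,y,z],speed=12); f=fz()-t0; print(z,round(read_state()["position"][2],2),round(f,1))
    if f>2: break
hold(0.2); gripper_to(0.65); hold(0.2)
s=read_state(); print(s["clock"],s["width"]*95)
move_linear([x,y,60],speed=80); move_linear([x,y,160],speed=200); move_linear([x,y+90,260],speed=250)
im=get_image('side');cv2.imwrite('pics/side3.png',im['frame'][:,:,::-1])
s=read_state();im=get_image('wrist');np.savez('w3.npz',pos=s['position'],rot=s['tool_rot'],**im);cv2.imwrite('pics/w3.png',im['frame'][:,:,::-1])
im=get_image('top');np.savez('top3.npz',**im);cv2.imwrite('pics/top3.png',im['frame'][:,:,::-1])
print(read_state()["clock"])
```

```text
27.5 27.5 0.1
27.0 26.97 0.1
26.5 26.46 0.7
26.0 25.98 0.5
25.5 25.48 0.0
25.0 25.22 5.5
35.925 61.61250358704061
38.0
```

View pics/side3.png

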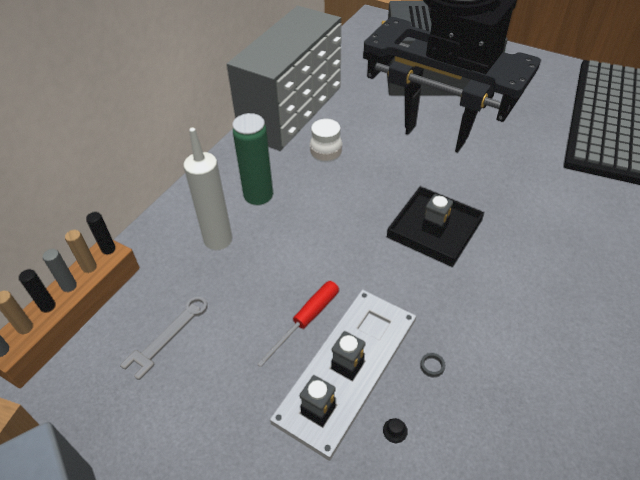

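View pics/top3.png

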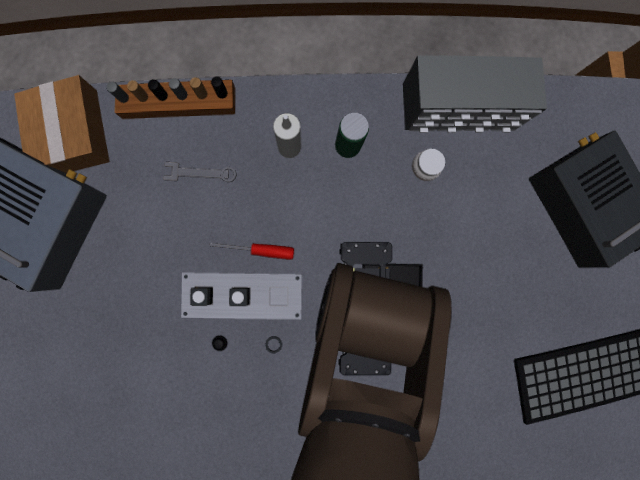

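The side view shows the stiff switch upright in the tray, its cap at (440,202), with the two good ones in their sockets. In the top view the screwdriver, dial and collar sit where they were. Last, a numeric check before handing in.

Run:
```python
from bench import *
from hlp import *
im=get_image('side');m=im["frame"].min(2)>213
for box,z in (((420,190,460,220),69),((330,325,370,360),71),((300,370,340,405),71)):
    b=np.zeros_like(m);b[box[1]:box[3],box[0]:box[2]]=1
    for c,st,mk in blobs(m&b,40,600):
        o,D=rays(im,c);d=np.median(im["depth"][mk]);print(c.round(1),st[2:],"plane",onplane(im,c,z).round(1),"depth",(o+D*d).round(1))
a=np.load("side0.npz")["frame"].astype(int);d=np.abs(a-im["frame"]).max(2)>60
for c,st,_ in blobs(d,25,1e6):print("changed",c.round(0),st[4])
print(read_state()["clock"],read_state()["force"])
```

```text
[439.7 200.9] [ 14   9 104] plane [[ 490.2 -156.5   69. ]] depth [[ 490.3 -156.6   68.9]]
[348.3 342.9] [ 17  15 200] plane [[494.4 143.   71. ]] depth [[494.5 142.7  70.4]]
[317.1 388.8] [ 18  17 233] plane [[497.2 218.   71. ]] depth [[497.2 218.   71. ]]
changed [469.  22.] 1967
changed [456.   2.] 78
changed [376.  51.] 854
changed [500.  92.] 2579
changed [434.  82.] 113
changed [411. 112.] 456
changed [440. 202.] 207
changed [379. 295.] 55
changed [374. 318.] 896
changed [348. 335.] 53
changed [348. 347.] 57
changed [316. 380.] 64
changed [317. 394.] 56
38.05 [ 0.68900084 -0.30958391 -0.22665686]
```

```bash
python3 -c "
from bench import *
print(sign_off(), read_state()['clock'])"
```

```text
the job is handed in; nothing more can be done
the job is handed in; nothing more can be done
```

The job is done and handed in at about 38 s of the 69 s allowed. The stiff switch is in the reject tray and the two good ones are still in their sockets.

- **Presses:** all three caps clicked under force-guarded pressing. The peaks I read at the wrist were 4.9 N (y≈144), 5.0 N (y≈219) and 11.2 N (y≈69), so the switch at y≈69 is the stiff one. No reading came near the 20 N limit.
- **Caps:** after pressing, the wrist depth put all three cap tops at z≈70 mm, against 71 mm expected when latched. They stood at about 78–79 mm before.
- **Placing:** I lifted the stiff switch out and set it down in the tray until I felt contact at 5.5 N. Its cap now measures (490, −157, 69) mm. That is about 1–2 mm from the tray centre, and the height is right for an upright switch on the tray floor with its cap down.
- **Good switches:** their caps measure within about 1 mm of where they started, at latched height.
- **Bystanders:** comparing side images from before and after shows changes only at the arm, the caps, the tray and the emptied socket.

None of the checks failed. The only disagreements were 1–3 mm offsets between the top and side cameras, close to the stated calibration accuracy.

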